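Swing the clipped board over the light puck and switch it on

TASK

With a fingertip against the side of the upright orange peg, push the spring-clip arm round on its stand until the green board is centred over the white light puck (not the black one), then press the yellow lamp button fully down with a fingertip and let it go. Do not grip the peg or its arm, do not touch the board, leave the weighted stand where it is without lifting it, and disturb nothing else.

Things in the scene. Friction and masses are not known exactly. Their poses are not given: they have to be found in the camera images.
- stand: weighted dark steel stand, 0.8 to 1 kg, standing loose on the table: round foot 96 in diameter, 24 tall, with a thin post to 50. Origin under the centre of the foot; the vertical swivel axis passes through it. On the post a chrome arm turns level at 52 to 60 above the table: 10 wide, hub 28 in diameter with a black cap up to 70. One end carries a chrome spring clip with the green board (nothing there above 67), the opposite end the upright orange peg
- swivel (a joint): angle of the arm about the stand's upright axis, rad, counterclockwise from above positive, from -2.3 to 2.3 between stops; at 0 the board end points along the stand's +x and the peg along its -x. A stiff swivel: about 0.5 N at the peg turns it and it stays where it is left
- peg_top (a point): top centre of the upright orange peg, 80 from the swivel axis, 103 above the table. The peg is 12 in diameter and stands free from 60 to 103 above the table. x of this point's frame runs along the arm towards the board, z up
- board: green circuit board, 38 x 38 x 3, held level in the clip; origin at its centre, 111 from the swivel axis on the side opposite the peg, 59.5 above the table; x points away from the axis
- light_puck: round backlight puck with white top, 84 in diameter, 10 tall, fixed on the table under the board's path (its centre 107 to 115 from the swivel axis), on either side of the stand; origin under its centre
- dark_puck: round black magnetic parts puck with a few screws on it, 84 in diameter, 10 tall, fixed on the table at the other side of the stand; origin under its centre
- lamp_top (a point): centre of the top face of the yellow push button, 32 in diameter, on a small white housing fixed to the table; 22 above the table when up
- lamp (a joint): travel of the button, m: 0 up, 0.006 fully down; springs back; fully down takes 4 N
- tin: round metal tin with blue lid, 62 in diameter, 28 tall, fixed; origin under its centre
- tweezer_case: red ribbed silicone-grip tweezer case lying flat, 150 x 34 x 18, loose; origin under its centre, x along its length
- antenna_mount: black plastic antenna mount, foot 40 x 30, 40 tall, loose; origin under the centre of its foot
- motor_bell: gold-tone motor bell, 28 in diameter, 28 tall with its shaft, loose; origin under its centre
- propeller: blue two-blade propeller lying flat, 110 long, 8 tall, loose; origin under its hub
- driver: small screwdriver lying flat, 150 long, under 35 tall, loose; origin under its middle, handle towards its -x
Things that resemble listed ones, but are neither listed nor needed, are in the scene too. What is shaped like the stand but purple or red is not meant.

How it is judged (in metres and radians):
On the way, in this order (a step that is already met when the one before it is completed fails the run):
1. the board has been brought over the light puck and stands still there (horizontal distance between board and light_puck below 0.012 m and velocity of joint swivel between -0.08 and 0.08 rad/s), for 0.2 s.
2. the lamp button is pressed fully down (value of joint lamp above 0.0045 m), for 0.05 s.
At the end, for the whole second after the job is handed in: the board's centre is within 12 mm (seen from above) of the light puck's centre, the arm is still, the lamp button is up again after its press, and the stand stands upright within 15 mm of where it was (horizontal distance between board and light_puck below 0.012 m and velocity of joint swivel between -0.03 and 0.03 rad/s and value of joint lamp below 0.001 m and distance of stand from where it was at the start of the episode below 0.015 m and angle between stand's own z axis and vertical below 0.05 rad); the robot touches nothing.
It fails at once if the lamp button is pressed before the board is over the light puck (value of joint lamp above 0.003 m and horizontal distance between board and light_puck above 0.015 m).
It fails at once if the board is touched (contact force between board and the fingers above 0.5 N or contact force between board and the arm above 0.5 N).
It fails at once if the peg or its arm is taken between the fingers instead of being pushed (contact force between stand and the fingers above 0.3 N and ((horizontal distance between the grasp point and peg_top below 0.008 m and z of the grasp point in the frame of peg_top below 0.012 m) or (y of the grasp point in the frame of peg_top between -0.005 and 0.005 m and x of the grasp point in the frame of peg_top between 0 and 0.065 m and z of the grasp point in the frame of peg_top below -0.031 m))).
It fails at once if the stand is lifted, tipped or shoved away (over 15 mm) (height (world z) of stand above 0.008 m or angle between stand's own z axis and vertical above 0.15 rad or distance of stand from where it was at the start of the episode above 0.015 m).
It fails at once if a bystander is moved more than 15 mm (distance of any of tweezer_case, antenna_mount, motor_bell, propeller, driver from where it was at the start of the episode above 0.015 m).
It also fails if it takes over 54 s, if anything falls off the work surface, if the arm or the gripper's body presses on something with over 40 N, if the wrist force passes 120 N, or if a joint passes its speed limit or range.

ROBOT

A 6-joint arm with a two-finger parallel gripper is mounted at the origin on the work surface. World frame = base frame: x ahead of the robot, y to its left, z up, the work surface at z = 0. Lengths are in mm, angles in degrees, forces in N, time in s.
With the tool pointing down it reaches from about 350 to 975 mm from the base axis. Payload 17.4 kg.
Tool frame: the origin (TCP) lies on the centre line of the jaws, within the pads' length; the fingertips stand 17 mm ahead of it and the grasp point (between the pads) lies 2 mm behind it; z points along the fingers, y is the line along which they close (so a half turn about z gives the same grasp; the last joint's range is limited). The gripper opens to 85 mm and grips with 20 to 120 N. Pads are 22 mm wide; open, the fingers measure 114 mm over their backs; the gripper's body (76 mm by 85 mm) begins 54 mm behind the grasp point. The pads swing forward as they close: fully open they stand 13 mm farther back than shut.
Start: joints at [71.746, 6.646, 82.598, -0, 90.757, -2.166], TCP at [187.067, 648.567, 248.303] pointing down, gripper open.
Joint ranges: [-162.19, 162.19], [-47.58, 125.68], [4.15, 143.07], [-65.23, 245.23], [0.69, 171.88], [-170.13, 170.13]. Speed limits (degrees/s): [108.29, 108.29, 127.2, 180, 180, 180].

INTERFACE

Orientations are given as [roll, pitch, yaw] about the fixed x, y, z axes, in that order (R = Rz(yaw) Ry(pitch) Rx(roll)).
In Python, from cell import r gives the robot as it stands. The module is installed in compiled form; this text tells all that it offers.
- The arm moves only by the tool apply_moves, never from a script. Its argument "steps" is a list of rows, each a list of 3 entries, a list of its own where there are three numbers: the gripper's target within -1 to 1 (fully open at 1, half-way at 0, shut at -1), then the shift along the tool's x, y, z each as a share of 0.2 m, from -1 to 1, then the turn about the tool's z as a share of 30 degrees, from -1 to 1. A call has 1 to 8 rows; each row is the pose to reach, as a shift and turn from the pose commanded when the call began, along the tool's axes at that moment; what a row does not reach only later rows make up. A row lasts 1/10 s, in which the tool goes at most 50 mm and 8.59 degrees, less where a joint would pass 70% of its speed; a pose out of reach is approached as far as the arm can. A call with a number of a shift or a turn outside -1 to 1 is refused whole. A call with a gripper value outside its range is refused whole. The fingers move at their own pace and stop on an object; the grip force is fixed at half the most. Time passes only in rows, so rows that repeat a pose let the fingers close. It gives the time, the measured TCP pose, the force, the opening and the grip force at its end, in the units of the state.
- r.observe(): the state, without advancing time (a new reading comes with each control period).
- r.grab_frame(name): name is "scene" or "top"; returns a dict with "image" (420x560x3 uint8, red, green, blue), "range_z" (420x560 float32, mm along the optical axis (not along the pixel's ray), 0 where there is no reading), "fx", "fy", "cx", "cy" (pixels), "dist" ([k1, k2, p1, p2, k3] as OpenCV has them; the pictures are not rectified), "rvec" (rotation vector, rad) and "tvec" (3), from world to camera coordinates, as OpenCV has them. Camera axes: x right, y down, z forward; pixel columns grow to the right and rows downward; lengths in mm; the calibration is good to about 2 mm. A picture is of the moment at which its call begins.
- r.job_done(): hands the job in; it is judged then, once.
The state is a dict: "t": time; "q": joint angles; "dq": joint speeds; "joint_efforts": joint torques, N m; "ee_pos": TCP position; "ee_rot": TCP orientation; "wrist_force": force on the tool from outside, world axes, zero at the start; "torque": the same for the moment, N m; "opening": finger opening in mm; "grip_force": force on a finger pad.
Only numpy, scipy, OpenCV 4.12 (cv2) and the standard library are available. Lean on these libraries where they do the work, as an engineer would, in place of code of your own. Each camera call takes 0.05 s, during which the arm holds its last target. There are 200 camera calls.

## Working session

There is one attempt and no reset: what is moved stays moved. The work goes in short steps, Python scripts to look and compute and a tool call to move; the robot and the scene stay as the last step left them, time stands still between calls to the robot, and variables do not carry over. Pictures are saved under pics/ and viewed, at most 10 in all, crops included, and the job is handed in when it is done.

Besides the shell and the picture viewer there is one more tool, called after "Request:" as a command line: name --argument value ..., lists and objects as JSON in quotes. apply_moves: Moves the arm, as the interface text tells. Its arguments: {"type":"object","properties":{"steps":{"type":"array"}},"required":["steps"]}

```bash
mkdir -p pics; cat > h.py <<'E'
import numpy as np,cv2
from cell import r
def grab(n):
    f=r.grab_frame(n); f['K']=np.array([[f['fx'],0,f['cx']],[0,f['fy'],f['cy']],[0,0,1.]]);f['d']=np.array(f['dist'],float)
    f['R']=cv2.Rodrigues(np.array(f['rvec'],float))[0];f['t']=np.array(f['tvec'],float).ravel();return f
def ray(f,uv,z):
    p=cv2.undistortPoints(np.array(uv,float).reshape(-1,1,2),f['K'],f['d']).reshape(-1,2)
    d=np.c_[p,np.ones(len(p))]@f['R'];c=-f['R'].T@f['t']
    return c+d*((z-c[2])/d[:,2])[:,None]
def cloud(f):
    h,w=f['range_z'].shape;v,u=np.mgrid[:h,:w]
    p=cv2.undistortPoints(np.c_[u.ravel(),v.ravel()].astype(float).reshape(-1,1,2),f['K'],f['d']).reshape(-1,2)
    Z=f['range_z'].ravel()[:,None].astype(float)
    return ((np.c_[p,np.ones(len(p))]*Z-f['t'])@f['R']).reshape(h,w,3)
def save(f,n): cv2.imwrite('pics/'+n,f['image'][:,:,::-1])
def proj(f,P): return cv2.projectPoints(np.array(P,float).reshape(-1,3),np.array(f['rvec'],float),f['t'],f['K'],f['d'])[0].reshape(-1,2)
E
python3 - <<'E'
from h import *
for n in('scene','top'):
    f=grab(n);save(f,n+'0.png');print(n,-f['R'].T@f['t'])
print(r.observe())
E
```

```text
scene [1237.89243698 -253.03520616  737.05930718]
top [ 368.7512536    -1.92264015 1238.69222431]
{'t': 0.1, 'q': array([ 7.17457371e+01,  6.67022290e+00,  8.26313655e+01,  8.83745755e-04,
        9.07539263e+01, -2.16604949e+00]), 'dq': array([ 0.03740972, -0.09503814, -0.19257009, -0.03969719, -0.11492949,
        0.05054669]), 'joint_efforts': array([ 2.77857318e-03, -7.33672929e+01, -6.33778596e+01,  6.36261757e-05,
        5.23038267e-03,  6.29078204e-05]), 'ee_pos': array([187.01775183, 648.42942477, 247.65554556]), 'ee_rot': array([-1.79944558e+02, -2.98126402e-03,  1.63911796e+02]), 'wrist_force': array([-0.0681154 ,  0.62552529,  0.43482931]), 'torque': array([ 0.03134071, -0.01678113,  0.02644861]), 'grip_force': 0.0, 'opening': 85.72123737466569}
```

View pics/scene0.png

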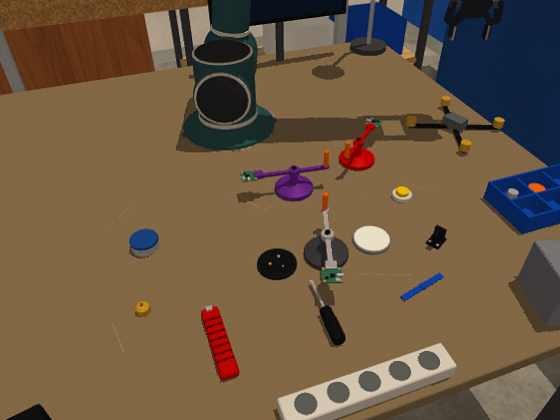

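View pics/top0.png

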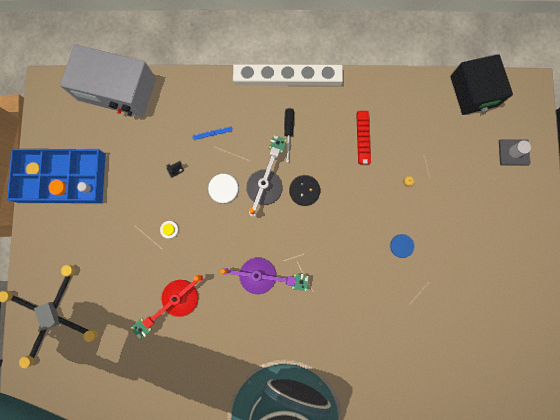

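The scene image (top view) shows three look-alike stands: dark (264,187), purple (258,276) and red (180,298). The dark steel one is meant, with its peg at (253,211) and board at (277,144). The white puck is at (223,188), the dark puck at (305,190) and the lamp at (169,230). Next I'll measure these and check them in one crop.

```bash
cat > m.py <<'E'
from h import *
def blob(f,lo,hi,seed,rad,minA=5):
    hsv=cv2.cvtColor(f['image'],cv2.COLOR_RGB2HSV);m=cv2.inRange(hsv,np.array(lo),np.array(hi))
    mm=np.zeros_like(m);cv2.circle(mm,seed,rad,255,-1);m&=mm
    n,l,s,c=cv2.connectedComponentsWithStats(m);i=1+np.argmax(s[1:,4]);return c[i],s[i],l==i
E
python3 - <<'E'
from m import *
f=grab('top');C=cloud(f)
cv2.imwrite('pics/crop.png',cv2.resize(f['image'][120:250,140:330,::-1],None,fx=4,fy=4,interpolation=cv2.INTER_CUBIC))
S={'white':((0,0,150),(180,60,255),(223,188),22,10),'yellow':((22,120,120),(35,255,255),(169,230),12,22),
'green':((40,60,40),(90,255,255),(277,144),16,61),'peg':((5,150,120),(18,255,255),(253,211),12,103),'dark':((0,0,0),(180,255,60),(305,190),20,10)}
for k,(lo,hi,s,rad,z) in S.items():
    c,st,m=blob(f,lo,hi,s,rad)
    P=C[m];P=P[np.isfinite(P).all(1)]
    print(k,c,st,ray(f,c,z).round(1),'cloud',np.median(P,0).round(1),np.percentile(P[:,2],[5,95]).round(1))
# heights near stand
for nm,lo,hi,box in (('foot',15,30,60),('cap',66,74,30)):
    w=C[165:212,240:290].reshape(-1,3);w=w[(w[:,2]>lo)&(w[:,2]<hi)];
    (x,y),R=cv2.minEnclosingCircle(w[:,:2].astype(np.float32));print(nm,len(w),x,y,R,w.mean(0))
g=grab('scene');D=cloud(g)
for k,s,lo,hi,rad in(('peg',(325,202),(5,150,120),(18,255,255),14),('green',(332,275),(40,60,40),(90,255,255),16),('white',(371,239),(0,0,150),(180,60,255),25),('yellow',(402,191),(22,120,120),(35,255,255),12)):
    c,st,m=blob(g,lo,hi,s,rad);P=D[m];print('scene',k,c,st,np.median(P,0).round(1),np.percentile(P[:,2],[5,95]).round(1))
    z=S[k][4];print(ray(g,c,z))
E
```

```text
white [222.42741935 187.71505376] [207 173  31  31 744] [[591.9 169.   10. ]] cloud [591.4 168.7   9.9] [ 5.4 13.9]
yellow [168.05714286 229.05714286] [163 224  11  11 105] [[478.  308.1  22. ]] cloud [478.1 308.   21.5] [17.2 25.6]
green [278.3125   143.234375] [270 137  16  14 128] [[701.4  19.4  61. ]] cloud [700.4  17.6  61.8] [57.6 64.6]
peg [251.2173913  210.65217391] [249 208   6   6  23] [[518.2  83.5 103. ]] cloud [519.6  84.1 100.4] [ 76.7 105.8]
dark [304.41211226 190.22599705] [290 176  30  30 677] [[586.9 -50.9  10. ]] cloud [587.2 -50.   10.5] [ 6.1 14.3]
foot 570 595.2684936523438 58.1916389465332 47.202110290527344 [594.30487869  56.50231163  19.70754243]
cap 36 571.136474609375 61.79277801513672 52.61582565307617 [593.94421742  60.11375422  68.28670749]
scene peg [324.75471698 200.48113208] [322 192   7  19 106] [523.8  87.6  82.2] [  0.2 102.9]
[[542.86400417  77.49914393 103.        ]]
scene green [330.41509434 275.        ] [321 267  22  17 212] [700.6  22.4  60.5] [57.7 62.6]
[[702.96788582  22.4891974   61.        ]]
scene white [371.43490305 237.99168975] [354 226  36  25 722] [595.  171.2   9.4] [ 7.  11.7]
[[594.98954109 171.08687813  10.        ]]
scene yellow [401.97368421 191.12280702] [396 186  13  11 114] [483.8 310.   20.6] [12.4 23.2]
[[485.72241717 308.79592823  22.        ]]
```

View pics/crop.png

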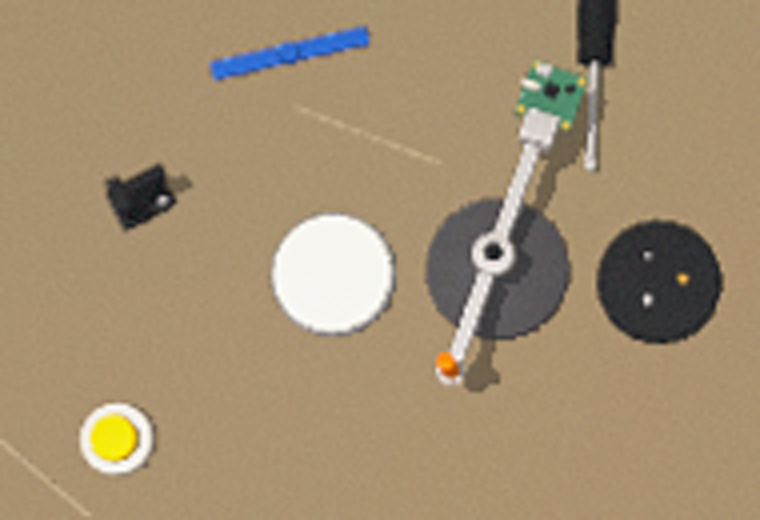

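The crop confirms it: dark foot, chrome arm, and a clip with the green board at crop (550,95). The black cap is at (493,250) and the orange peg at (447,362). The white puck is at (333,273) and the lamp at (113,437). The arm must turn counterclockwise by about 110°, pushing the peg from its +y side.

Request:
apply_moves --steps '[[-1,[-0.8,-0.7,0],1],[-1,[-0.8,-0.7,0],1],[-1,[-0.8,-0.7,0],1],[-1,[-0.8,-0.7,0],1],[-1,[-0.8,-0.7,0],1],[-1,[-0.8,-0.7,0],1]]'

```text
t: 0.8
ee_pos: [302.9, 468.6, 248.7]
ee_rot: [180.0, -0.0, 133.8]
wrist_force: [-0.1, 0.7, 0.5]
opening: 0.2
grip_force: 0.0
```

```bash
cat > plan.py <<'E'
import sys
from h import *
# usage: x y z yaw targets -> shares
def to(x,y,z,yaw):
    o=r.observe();p=o['ee_pos'];w=o['ee_rot'][2]
    R=cv2.Rodrigues(np.array([0,0,np.deg2rad(w)]))[0]@np.diag([1,-1,-1.])
    s=R.T@(np.array([x,y,z])-p);t=-((yaw-w+180)%360-180)
    print('at',p.round(1),o['ee_rot'].round(1),'q6',o['q'][5].round(1),'t',o['t'],'F',o['wrist_force'].round(1),'shares',(s/200).round(3),'turn',round(t/30,3))
if __name__=='__main__': to(*map(float,sys.argv[1:]))
E
python3 plan.py 528 114 200 72
```

```text
at [302.9 468.6 248.7] [180.   -0.  133.8] q6 10.7 t 0.8 F [-0.1  0.7  0.5] shares [-2.058 -0.415  0.243] turn 2.06
```

Request:
apply_moves --steps '[[-1,[-1,-0.2,0],1],[-1,[-1,-0.2,0],1],[-1,[-1,-0.2,0],1],[-1,[-1,-0.2,0],1],[-1,[-1,-0.2,0],1],[-1,[-1,-0.2,0],1]]'

```text
t: 1.4
ee_pos: [412.2, 298.2, 248.2]
ee_rot: [-180.0, -0.0, 103.9]
wrist_force: [-0.1, 0.5, -0.7]
opening: -0.2
grip_force: 0.0
```

```bash
python3 plan.py 528 114 160 72
```

```text
at [412.2 298.2 248.2] [-180.    -0.   103.9] q6 19.1 t 1.4 F [-0.1  0.5 -0.7] shares [-1.033  0.341  0.441] turn 1.064
```

Request:
apply_moves --steps '[[-1,[-1,0.34,0.4],1],[-1,[-1,0.34,0.4],1],[-1,[-1,0.34,0.4],1],[-1,[-1,0.34,0.4],1],[-1,[-1,0.34,0.4],1],[-1,[-1,0.34,0.4],1],[-1,[-1,0.34,0.4],1]]'

```text
t: 2.1
ee_pos: [525.9, 121.7, 168.0]
ee_rot: [-179.9, -0.0, 74.0]
wrist_force: [0.7, 0.5, 0.4]
opening: 0.0
grip_force: 0.0
```

```bash
python3 plan.py 528 114 91 72; python3 - <<'E'
from h import *
f=grab('top');a=f['image'][150:250,200:320,::-1];g=grab('scene');b=g['image'][150:300,250:400,::-1]
cv2.imwrite('pics/near.png',np.hstack([cv2.resize(a,(420,350)),cv2.resize(b,(350,350))]))
E
```

```text
at [525.9 121.7 168. ] [-179.9   -0.    74. ] q6 26.3 t 2.1 F [0.7 0.5 0.4] shares [-0.034  0.021  0.385] turn 0.067
```

View pics/near.png

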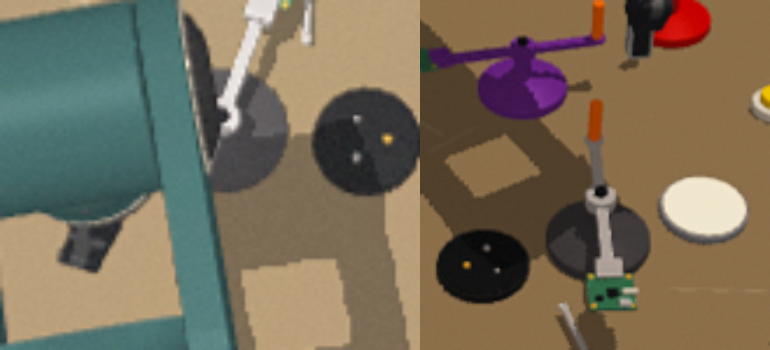

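The scene half shows the fingertips at about (640,50), clear to the right of and behind the peg at (595,120). The way down is clear.

Request:
apply_moves --steps '[[-1,[-0.02,0.02,0.2],0.07],[-1,[-0.02,0.02,0.38],0.07],[-1,[-0.02,0.02,0.38],0.07]]'

```text
t: 2.5
ee_pos: [526.4, 116.2, 88.4]
ee_rot: [-179.7, 0.1, 71.9]
wrist_force: [-0.6, 0.4, 0.3]
opening: 0.1
grip_force: 0.0
```

```bash
cat > arc.py <<'E'
import sys
from plan import *
# arc.py phi_end n off : tool behind the peg, arc from the present angle about the axis
A=np.array([594,58.]);e,n,off=float(sys.argv[1]),int(sys.argv[2]),float(sys.argv[3])
o=r.observe();p=o['ee_pos'];w=o['ee_rot'][2]
R=cv2.Rodrigues(np.array([0,0,np.deg2rad(w)]))[0]@np.diag([1,-1,-1.])
v=p[:2]-A;print(p.round(1),w.round(1),'radial ang',np.rad2deg(np.arctan2(v[1],v[0]))%360,'rad',np.hypot(*v),'F',o['wrist_force'].round(2),o['t'])
phi0=(w+90)%360
for k in range(1,n+1):
    f=np.deg2rad(phi0+(e-phi0)*k/n)
    q=A+80*np.array([np.cos(f),np.sin(f)])-off*np.array([-np.sin(f),np.cos(f)])
    s=R.T@(np.r_[q,90]-p)/200
    print([-1,s.round(3).tolist(),round(-(e-phi0)*k/n/30,3)])
E
python3 arc.py 164 3 17; python3 - <<'E'
from h import *
g=grab('scene');b=g['image'][150:300,250:400,::-1]
cv2.imwrite('pics/near2.png',cv2.resize(b,(500,500)))
E
```

```text
[526.4 116.2  88.4] 71.9 radial ang 139.2995833829775 rad 89.20876772012477 F [-0.61  0.42  0.28] 2.5
[-1, [-0.091, 0.011, -0.008], np.float64(-0.023)]
[-1, [-0.096, 0.01, -0.008], np.float64(-0.046)]
[-1, [-0.101, 0.009, -0.008], np.float64(-0.069)]
```

View pics/near2.png

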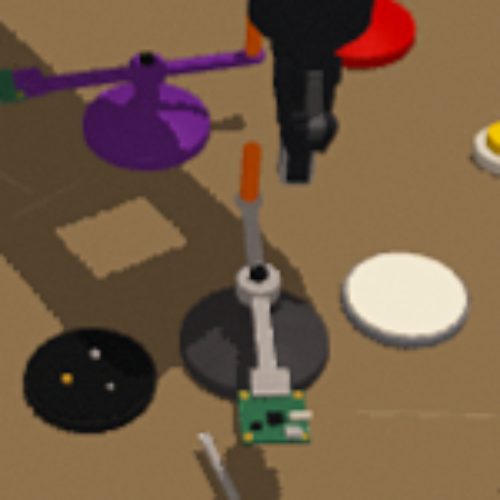

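The picture shows the closed fingertips at (295,170), beside the peg at (250,170) and level with it. I'll push now.

Request:
apply_moves --steps '[[-1,[-0.03,0.01,-0.01],0],[-1,[-0.06,0.01,-0.01],0],[-1,[-0.08,0.01,-0.01],-0.02],[-1,[-0.1,0.01,-0.01],-0.07],[-1,[-0.12,0.01,-0.01],-0.1],[-1,[-0.12,0.01,-0.01],-0.1]]'

```text
t: 3.15
ee_pos: [523.2, 91.2, 94.9]
ee_rot: [179.9, -0.0, 74.8]
wrist_force: [0.1, -0.7, -1.1]
opening: 0.5
grip_force: 0.0
```

```bash
python3 arc.py 190 8 17; python3 - <<'E'
from m import *
g=grab('scene');c,st,m=blob(g,(5,150,120),(18,255,255),(322,202),16);print(c,st)
b=proj(g,[[518.2,83.5,103],[518.2,83.5,60]]);print(b)
E
```

```text
[523.2  91.2  94.9] 74.8 radial ang 154.86727471164195 rad 78.195894079001 F [ 0.05 -0.74 -1.11] 3.15
[-1, [-0.005, -0.019, 0.025], np.float64(-0.105)]
[-1, [-0.027, -0.022, 0.025], np.float64(-0.21)]
[-1, [-0.049, -0.023, 0.025], np.float64(-0.315)]
[-1, [-0.072, -0.024, 0.025], np.float64(-0.42)]
[-1, [-0.094, -0.023, 0.025], np.float64(-0.525)]
[-1, [-0.117, -0.021, 0.025], np.float64(-0.63)]
[-1, [-0.139, -0.018, 0.025], np.float64(-0.735)]
[-1, [-0.161, -0.013, 0.025], np.float64(-0.84)]
[319.26 201.06] [317 192   6  19 100]
[[322.77397453 192.94604418]
 [321.91412954 208.25825564]]
```

Request:
apply_moves --steps '[[-1,[-0.01,-0.02,0.02],-0.1],[-1,[-0.03,-0.02,0.02],-0.2],[-1,[-0.05,-0.02,0.02],-0.31],[-1,[-0.07,-0.02,0.02],-0.42],[-1,[-0.09,-0.02,0.02],-0.52],[-1,[-0.12,-0.02,0.02],-0.63],[-1,[-0.14,-0.02,0.02],-0.73],[-1,[-0.16,-0.01,0.02],-0.84]]'

```text
t: 4.0
ee_pos: [512.7, 61.3, 90.4]
ee_rot: [180.0, -0.0, 100.1]
wrist_force: [-0.3, -0.2, -0.2]
opening: 0.0
grip_force: 0.3
```

```bash
python3 arc.py 218 8 17; python3 - <<'E'
from m import *
g=grab('scene');c,st,m=blob(g,(40,60,40),(90,255,255),(345,270),30);P=ray(g,c,61)[0];print(c,st,P,np.rad2deg(np.arctan2(P[1]-58,P[0]-594)))
E
```

```text
[512.7  61.3  90.4] 100.1 radial ang 177.65353998685373 rad 81.35598332413367 F [-0.33 -0.18 -0.23] 4.0
[-1, [-0.027, -0.007, 0.002], np.float64(-0.116)]
[-1, [-0.052, -0.01, 0.002], np.float64(-0.232)]
[-1, [-0.077, -0.012, 0.002], np.float64(-0.349)]
[-1, [-0.102, -0.012, 0.002], np.float64(-0.465)]
[-1, [-0.126, -0.01, 0.002], np.float64(-0.581)]
[-1, [-0.151, -0.007, 0.002], np.float64(-0.697)]
[-1, [-0.176, -0.002, 0.002], np.float64(-0.813)]
[-1, [-0.2, 0.004, 0.002], np.float64(-0.929)]
[359.14634146 269.31707317] [346 261  28  18 205] [708.614799    79.63581339  61.        ] 10.689922706098066
```

Request:
apply_moves --steps '[[-1,[-0.03,-0.01,0],-0.12],[-1,[-0.05,-0.01,0],-0.23],[-1,[-0.08,-0.01,0],-0.35],[-1,[-0.1,-0.01,0],-0.46],[-1,[-0.13,-0.01,0],-0.58],[-1,[-0.15,-0.01,0],-0.7],[-1,[-0.18,0,0],-0.81],[-1,[-0.2,0,0],-0.93]]'

```text
t: 4.85
ee_pos: [520.0, 21.9, 90.4]
ee_rot: [180.0, -0.0, 128.0]
wrist_force: [0.4, 0.8, -0.1]
opening: 0.2
grip_force: 0.2
```

```bash
python3 arc.py 245 8 17; python3 - <<'E'
from m import *
g=grab('scene');c,st,m=blob(g,(40,60,40),(90,255,255),(385,250),40);P=ray(g,c,61)[0];print(c,st,P,np.rad2deg(np.arctan2(P[1]-58,P[0]-594)))
E
```

```text
[520.   21.9  90.4] 128.0 radial ang 205.9939501438131 rad 82.34491776043836 F [ 0.35  0.78 -0.08] 4.85
[-1, [-0.024, -0.002, 0.002], np.float64(-0.113)]
[-1, [-0.048, -0.004, 0.002], np.float64(-0.225)]
[-1, [-0.072, -0.006, 0.002], np.float64(-0.338)]
[-1, [-0.096, -0.006, 0.002], np.float64(-0.451)]
[-1, [-0.12, -0.005, 0.002], np.float64(-0.563)]
[-1, [-0.144, -0.002, 0.002], np.float64(-0.676)]
[-1, [-0.168, 0.002, 0.002], np.float64(-0.789)]
[-1, [-0.191, 0.008, 0.002], np.float64(-0.901)]
[376.56830601 255.72131148] [366 247  23  18 183] [688.16919157 127.62224527  61.        ] 36.47668204538137
```

Request:
apply_moves --steps '[[-1,[-0.02,0,0],-0.11],[-1,[-0.05,0,0],-0.23],[-1,[-0.07,-0.01,0],-0.34],[-1,[-0.1,-0.01,0],-0.45],[-1,[-0.12,0,0],-0.56],[-1,[-0.14,0,0],-0.68],[-1,[-0.17,0,0],-0.79],[-1,[-0.19,0.01,0],-0.9]]'

```text
t: 5.7
ee_pos: [544.8, -6.8, 90.4]
ee_rot: [-180.0, -0.0, 154.9]
wrist_force: [-0.7, -0.5, 1.5]
opening: -0.0
grip_force: 0.3
```

```bash
python3 arc.py 264 8 17; python3 - <<'E'
from m import *
g=grab('scene');c,st,m=blob(g,(40,60,40),(90,255,255),(380,240),40);P=ray(g,c,61)[0];print(c,st,P,np.rad2deg(np.arctan2(P[1]-58,P[0]-594)))
c,st,m=blob(g,(0,0,0),(180,255,60),(327,252),25);print(c,ray(g,c,24))
E
```

```text
[544.8  -6.8  90.4] 154.9 radial ang 232.7811692071314 rad 81.35509829593205 F [-0.73 -0.46  1.55] 5.7
[-1, [-0.017, -0.005, 0.002], np.float64(-0.08)]
[-1, [-0.034, -0.008, 0.002], np.float64(-0.159)]
[-1, [-0.051, -0.01, 0.002], np.float64(-0.239)]
[-1, [-0.068, -0.011, 0.002], np.float64(-0.318)]
[-1, [-0.085, -0.011, 0.002], np.float64(-0.398)]
[-1, [-0.102, -0.011, 0.002], np.float64(-0.478)]
[-1, [-0.119, -0.01, 0.002], np.float64(-0.557)]
[-1, [-0.136, -0.008, 0.002], np.float64(-0.637)]
[381.72327044 239.03144654] [372 232  19  14 159] [650.00580019 159.5753689   61.        ] 61.12889430496482
[323.32226562 254.296875  ] [[616.48341537  46.67732111  24.        ]]
```

Request:
apply_moves --steps '[[-1,[-0.02,0,0],-0.08],[-1,[-0.03,-0.01,0],-0.16],[-1,[-0.05,-0.01,0],-0.24],[-1,[-0.07,-0.01,0],-0.32],[-1,[-0.08,-0.01,0],-0.4],[-1,[-0.1,-0.01,0],-0.48],[-1,[-0.12,-0.01,0],-0.56],[-1,[-0.13,-0.01,0],-0.62]]'

```text
t: 6.55
ee_pos: [567.5, -19.4, 90.3]
ee_rot: [180.0, -0.0, 173.4]
wrist_force: [-0.5, -0.3, 0.1]
opening: -0.3
grip_force: 0.2
```

```bash
python3 arc.py 270 4 17; python3 - <<'E'
from m import *
g=grab('scene');c,st,m=blob(g,(40,60,40),(90,255,255),(375,230),40);P=ray(g,c,61)[0];print(c,st,P,np.rad2deg(np.arctan2(P[1]-58,P[0]-594)))
b=g['image'][170:300,280:430,::-1]
f=grab('top');a=f['image'][150:250,200:320,::-1]
cv2.imwrite('pics/near3.png',np.hstack([cv2.resize(a,(360,300)),cv2.resize(b,(420,364))[:300]]))
E
```

```text
[567.5 -19.4  90.3] 173.4 radial ang 251.10148189958244 rad 81.82335521458702 F [-0.46 -0.32  0.12] 6.55
[-1, [-0.014, -0.003, 0.002], np.float64(-0.055)]
[-1, [-0.025, -0.005, 0.002], np.float64(-0.11)]
[-1, [-0.037, -0.006, 0.002], np.float64(-0.165)]
[-1, [-0.049, -0.007, 0.002], np.float64(-0.22)]
[379.44666667 227.71333333] [371 220  19  15 150] [618.29187886 171.34802847  61.        ] 77.90378550536674
```

View pics/near3.png

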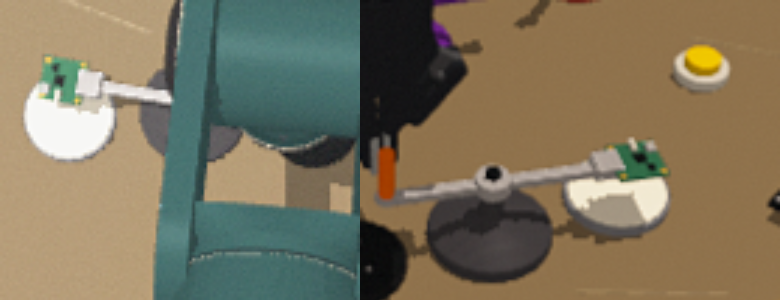

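Picture (top half on the left): the board at (63,78) is still short of the white puck at (70,118), and the arm is not in the way. I'll measure from the top view.

```bash
cat > bd.py <<'E'
from m import *
A=np.array([594,58.])
f=grab('top')
c,st,m=blob(f,(40,60,40),(90,255,255),(221,182),24)
q=cv2.minAreaRect(np.argwhere(m)[:,::-1].astype(np.float32));bp=ray(f,q[0],60.5)[0][:2]
W,_,_=blob(f,(0,0,150),(180,60,255),(223,188),22)
a=lambda p:np.rad2deg(np.arctan2(*(p-A)[::-1]))
pk=np.array([592,169.])
print('board',bp.round(1),'size px',q[1],'dist axis',np.hypot(*(bp-A)),'ang',a(bp),'puck ang',a(pk),'gap',bp-pk)
E
python3 bd.py
```

```text
board [613.3 171.3] size px (12.165525436401367, 14.138313293457031) dist axis 114.92330328173301 ang 80.3355795543201 puck ang 91.03224469156574 gap [21.2930075   2.29230115]
```

Request:
apply_moves --steps '[[-1,[-0.01,0,0],-0.05],[-1,[-0.02,0,0],-0.1],[-1,[-0.03,0,0],-0.14],[-1,[-0.04,-0.01,0],-0.18],[-1,[-0.05,-0.01,0],-0.22],[-1,[-0.055,-0.01,0],-0.25],[-1,[-0.055,-0.01,0],-0.25]]'

```text
t: 7.4
ee_pos: [578.2, -22.9, 90.2]
ee_rot: [180.0, -0.0, -179.0]
wrist_force: [0.4, -0.3, -0.5]
opening: -0.1
grip_force: 0.0
```

```bash
python3 bd.py; python3 arc.py 274 4 17
```

```text
board [598.9 171.3] size px (12.0, 13.0) dist axis 113.40475328879191 ang 87.52061111327112 puck ang 91.03224469156574 gap [6.90588908 2.29858923]
[578.2 -22.8  90.3] -179.0 radial ang 258.9112683387145 rad 82.38750628052823 F [-0.67  0.15  0.22] 7.45
[-1, [-0.007, 0.002, 0.001], np.float64(-0.025)]
[-1, [-0.012, 0.001, 0.001], np.float64(-0.05)]
[-1, [-0.017, -0.0, 0.001], np.float64(-0.075)]
[-1, [-0.022, -0.001, 0.001], np.float64(-0.1)]
```

Request:
apply_moves --steps '[[-1,[-0.01,0,0],-0.05],[-1,[-0.02,0,0],-0.08],[-1,[-0.025,0,0],-0.1],[-1,[-0.025,0,0],-0.1],[-1,[-0.025,0,0],-0.1]]'

```text
t: 7.95
ee_pos: [583.1, -22.7, 90.3]
ee_rot: [180.0, 0.0, -176.0]
wrist_force: [-0.6, 0.1, -0.4]
opening: -0.3
grip_force: 0.0
```

```bash
python3 bd.py
```

```text
board [591.1 167.2] size px (13.0, 13.0) dist axis 109.23570774075868 ang 91.53598550939942 puck ang 91.03224469156574 gap [-0.92804059 -1.80354207]
```

The board is centred to within about 2 mm. I'll back away, lift, and check.

Request:
apply_moves --steps '[[-1,[0.05,0,0],0],[-1,[0.12,0,0],0],[-1,[0.15,0,-0.1],0],[-1,[0.15,0,-0.3],0],[-1,[0.15,0,-0.5],0],[-1,[0.15,0,-0.5],0]]'

```text
t: 8.6
ee_pos: [554.2, -25.0, 196.2]
ee_rot: [-179.9, 0.4, -176.0]
wrist_force: [-0.1, -0.1, -0.6]
opening: -0.1
grip_force: 0.0
```

```bash
python3 bd.py; python3 plan.py 480 308.5 180 170; python3 - <<'E'
from h import *
f=grab('top');C=cloud(f);w=C[165:212,240:290].reshape(-1,3);w=w[(w[:,2]>15)&(w[:,2]<30)]
print(len(w),cv2.minEnclosingCircle(w[:,:2].astype(np.float32)))
g=grab('scene');b=g['image'][170:300,280:430,::-1];a=f['image'][150:250,200:320,::-1]
cv2.imwrite('pics/near4.png',np.hstack([cv2.resize(a,(360,300)),cv2.resize(b,(420,364))[:300]]))
E
```

```text
board [591.1 167.2] size px (13.0, 13.0) dist axis 109.23570774075868 ang 91.53598550939942 puck ang 91.03224469156574 gap [-0.92804059 -1.80354207]
at [553.5 -25.  193.2] [-180.     0.3 -176. ] q6 -99.2 t 8.65 F [-0.6  0.5 -1.1] shares [0.25  1.689 0.066] turn 0.467
118 ((594.2894287109375, 59.30716323852539), 46.15129089355469)
```

View pics/near4.png

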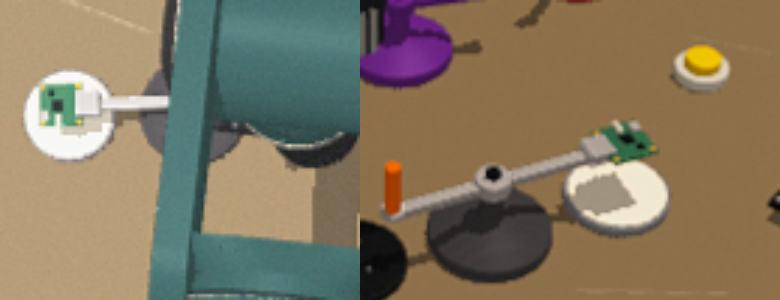

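Picture: the board at (60,104) in the top half lies over the puck, with the tilt-of-view offset expected at 60 mm height. I'll cross-check in the scene view while planning the lamp.

```bash
python3 - <<'E'
from m import *
g=grab('scene');c,st,m=blob(g,(40,60,40),(90,255,255),(375,222),30)
h=cv2.convexHull(np.argwhere(m)[:,::-1].astype(np.float32)).reshape(-1,2);M=cv2.moments(h);cc=(M['m10']/M['m00'],M['m01']/M['m00'])
q=cv2.minAreaRect(h)
print(cc,ray(g,cc,60.5),ray(g,q[0],60.5),'board pred px',proj(g,[595,171,60.5]))
D=cloud(g);print(np.mean(D[m],0),np.median(D[m],0))
E
```

```text
(374.80407801418437, 220.78014184397162) [[595.17584887 172.71781835  60.5       ]] [[593.46188016 175.59279976  60.5       ]] board pred px [[374.04272541 220.91464964]]
[595.91039461 173.95469265  60.51252477] [596.79765693 172.27413511  60.54747568]
```

Request:
apply_moves --steps '[[-1,[0.2,0.25,0],0.2],[-1,[0.25,0.5,0],0.4],[-1,[0.25,0.75,0],0.4],[-1,[0.25,1,0],0.4],[-1,[0.25,1,0],0.4],[-1,[0.25,1,0],0.4]]'

```text
t: 9.4
ee_pos: [488.5, 172.6, 189.0]
ee_rot: [-180.0, -0.1, 172.2]
wrist_force: [0.3, -0.9, 0.4]
opening: 0.1
grip_force: 0.0
```

```bash
python3 plan.py 480.5 308.5 100 170
```

```text
at [488.5 172.6 189. ] [-1.800e+02 -1.000e-01  1.722e+02] q6 -65.5 t 9.4 F [ 0.3 -0.9  0.4] shares [0.132 0.668 0.445] turn 0.073
```

Both views agree to within 2 mm. On to the lamp.

Request:
apply_moves --steps '[[-1,[0.05,0.25,0],0],[-1,[0.1,0.5,0.1],0],[-1,[0.13,0.66,0.25],0],[-1,[0.13,0.66,0.45],0],[-1,[0.13,0.66,0.6],0],[-1,[0.13,0.66,0.6],0],[-1,[0.13,0.66,0.6],0]]'

```text
t: 10.1
ee_pos: [482.3, 304.4, 70.6]
ee_rot: [-180.0, -0.0, 171.9]
wrist_force: [-0.5, 0.4, 1.1]
opening: 0.3
grip_force: 0.0
```

```bash
python3 plan.py 480.5 308.5 40 172
```

```text
at [482.3 304.4  70.6] [-180.    -0.   171.9] q6 -52.2 t 10.1 F [-0.5  0.4  1.1] shares [0.012 0.019 0.153] turn -0.002
```

Request:
apply_moves --steps '[[-1,[0.01,0.02,0.06],0],[-1,[0.01,0.02,0.12],0],[-1,[0.01,0.02,0.15],0],[-1,[0.01,0.02,0.165],0],[-1,[0.01,0.02,0.18],0],[-1,[0.01,0.02,0.185],0],[-1,[0.01,0.02,0.185],0],[-1,[0.01,0.02,0.185],0]]'

```text
t: 10.9
ee_pos: [480.5, 309.7, 33.6]
ee_rot: [180.0, 0.0, 172.0]
wrist_force: [-2.2, -1.1, 2.9]
opening: -0.2
grip_force: 1.8
```

Request:
apply_moves --steps '[[-1,[0,0,0.005],0],[-1,[0,0,0.01],0],[-1,[0,0,0.01],0],[-1,[0,0,0.01],0]]'

```text
t: 11.3
ee_pos: [480.7, 309.9, 32.7]
ee_rot: [180.0, 0.0, 172.0]
wrist_force: [-7.9, -6.1, 18.4]
opening: 0.0
grip_force: 9.4
```

The force jumped to 18 N, so the button is at its stop. I'll release and retreat.

Request:
apply_moves --steps '[[-1,[0,0,-0.05],0],[-1,[0,0,-0.2],0],[-1,[0,0,-0.45],0],[-1,[0,0,-0.7],0],[-1,[0,0,-0.7],0],[-1,[0,0,-0.7],0],[-1,[0,0,-0.7],0]]'

```text
t: 12.0
ee_pos: [480.1, 309.5, 170.1]
ee_rot: [-180.0, -0.1, 172.0]
wrist_force: [-0.5, -0.3, -0.4]
opening: -0.2
grip_force: 0.0
```

```bash
python3 bd.py; python3 - <<'E'
from m import *
g=grab('scene');D=cloud(g);c,st,m=blob(g,(22,120,120),(35,255,255),(402,191),12);print('lamp',c,np.median(D[m],0))
o=r.observe();print(o['ee_pos'],o['wrist_force'],o['t'])
b=g['image'][120:300,230:470,::-1];cv2.imwrite('pics/end.png',cv2.resize(b,(720,540)))
E
```

```text
board [591.1 167.2] size px (13.0, 13.0) dist axis 109.23570774075868 ang 91.53598550939942 puck ang 91.03224469156574 gap [-0.92804059 -1.80354207]
lamp [401.99115044 191.07964602] [482.85743423 310.65496995  19.92455773]
[480.05480249 309.48728189 169.75858992] [0.46013681 0.39251721 0.01201061] 12.1
```

View pics/end.png

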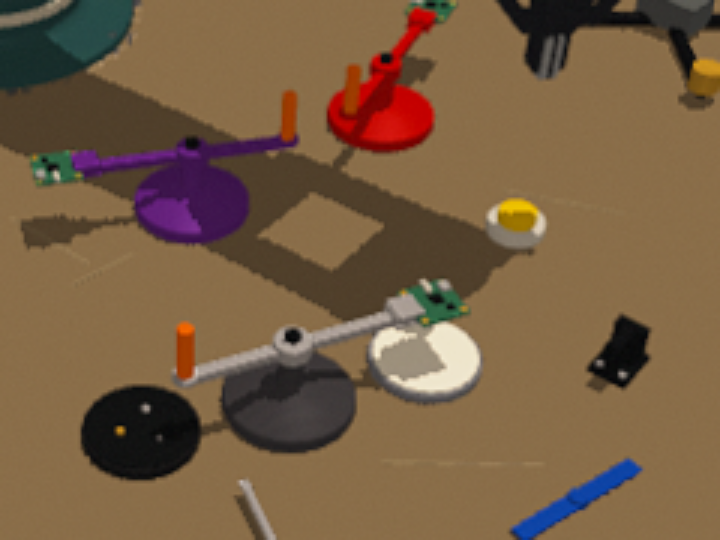

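The picture shows the board over the white puck at (435,300), the lamp button up at (518,215), the robot clear and everything else in place. I'll hand it in.

```bash
python3 -c "
from cell import r
print(r.job_done())"
```

```text
the job is handed in; nothing more can be done
None
```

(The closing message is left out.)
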